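# Put the lens tissue away and snap the storage box shut

### The arm

A 7-joint arm with a two-finger parallel gripper is mounted at the origin on a cart in front of the work surface, level with it; the furniture and walls round the work are solid. World frame = base frame: x ahead of the robot, y to its left, z up, the work surface at z = 0. Lengths are in mm, angles in degrees, forces in N, time in s.
With the tool pointing down it reaches from about 350 to 900 mm from the base axis. Payload 8.1 kg.
Tool frame: the origin (TCP) lies on the centre line of the jaws, within the pads' length; the fingertips stand 17 mm ahead of it and the grasp point (between the pads) lies 2 mm behind it; z points along the fingers, y is the line along which they close (so a half turn about z gives the same grasp; the last joint's range is limited). The gripper opens to 85 mm and grips with 20 to 120 N. Pads are 22 mm wide; open, the fingers measure 114 mm over their backs; the gripper's body (76 mm by 85 mm) begins 54 mm behind the grasp point. The pads swing forward as they close: fully open they stand 13 mm farther back than shut.
Start: joints at [57.892, 24.895, 1.432, 90.138, -0.665, 64.973, -4.303], TCP at [276.214, -560.666, 248.323] pointing down, gripper open.
Joint ranges: [-149.89, 149.89], [-25.12, 119.58], [-72.63, 75.52], [4.76, 147.25], [-75.54, 255.54], [6.69, 114.76], [-157.13, 157.13]. Speed limits (degrees/s): [127.2, 127.2, 172.46, 172.46, 180, 180, 180].

### API

Orientations are given as a 3x3 rotation matrix whose columns are the frame's x, y, z axes.
In Python, from rig import status, eyes, close_job gives the robot as it stands.
- The arm moves only by the shell command python3 -m handwheel 'ROWS' [FORCE]. ROWS is JSON, one flat list of numbers, 7 for each row, row after row: the shift along the tool's x, y, z in units of 40 mm (1.0 is 40 mm), then the turn, a rotation vector about the tool's x, y, z in units of 45 degrees (1.0 is 45 degrees), then the opening, from -1 (shut) to 1 (fully open), so that 0 is half open. A call has exactly 5 rows; each row shifts and turns the commanded pose from where the row before left it, along the tool's axes as they then stand; what a row does not reach is not made up. A row lasts 1/8 s, in which the tool goes at most 62.5 mm and 10.7 degrees, less where a joint would pass 70% of its speed; a pose out of reach is approached as far as the arm can. A call with a number of a shift or a turn outside -1 to 1 is refused whole. A call with a gripper value outside its range is refused whole. The fingers move at their own pace and stop on an object; FORCE is the grip in N (left out, the last holds). Time passes only in rows, so rows that do not move let the fingers close, or fill a call up. It gives the time, the measured TCP pose, the force, the opening and the grip force at its end, in the units of the state.
- status.get_state(): the state, without advancing time (a new reading comes with each control period).
- eyes.camera(name): name is "scene" or "top" or "wrist"; returns the picture (400x640x3 uint8, blue, green, red); there is no depth.
- eyes.camera_params(name): a dict with "fx", "fy", "cx", "cy" (pixels), "k1" (the pictures are not rectified: a ray, as slopes to the right and down, at radius r is drawn at 1 + k1 r^2 times it, then the intrinsics apply), "camera_from_world" (4x4, takes a point from world to camera coordinates). Camera axes: x right, y down, z forward; pixel columns grow to the right and rows downward; lengths in mm; the calibration is good to about 2 mm. A picture is of the moment at which its call begins: read the wrist's pose just before it. camera_params takes no time and is no camera call; for the wrist camera it gives the pose at the moment of the call.
- close_job(): hands the job in; it is judged then, once.
The state is a dict: "clock": time; "q": joint angles; "dq": joint speeds; "tau": joint torques, N m; "ee_pos": TCP position; "eef_rot": TCP orientation; "contact_force": force on the tool from outside, world axes, zero at the start; "moment": the same for the moment, N m; "opening": finger opening in mm; "grip_force": force on a finger pad.
Only numpy, scipy, OpenCV 4.12 (cv2) and the standard library are available. Lean on these libraries where they do the work, as an engineer would, in place of code of your own. Each camera call takes 0.05 s, during which the arm holds its last target. There are 200 camera calls.

### The job

Lay the packet of lens tissue flat in the open metal storage box, put the loose lid on the box, and press the lid down at both ends until it is fully home all round and both sprung catches have snapped over its edge. Leave the small jar and the mounted lens where they stand.

Things in the scene. Friction and masses are not known exactly. Their poses are not given: they have to be found in the camera images.
- storage_box: Open rectangular aluminium box that does not move, 104 (x) by 140 (y) by 53 mm high; origin at the centre of its underside, its own y along its length, z up. Walls and floor 5 mm: inside 94 by 130 by 48 mm deep. A sprung steel catch 30 mm wide stands outside the middle of each short end.
- box_rim (a point): Centre of the box's mouth, level with the top of its walls, 53 mm above the bench; axes as the box's.
- catch_left (a joint): How far the catch at the box's +y end is pushed outward, in m: 0 = snapped in (rest), up to 0.010. Its outside is 87 mm from the box's middle, its top 72 mm above the bench; the wedge-shaped nose points inward to 67.5 mm from the middle, 62.5 mm above the bench. The lid's edge wedges it out about 5 mm in passing, then it springs back by itself.
- catch_right (a joint): The same for the catch at the box's -y end.
- lid_handle (a point): Centre of the black handle bar across the middle of the loose lid (about 0.16 kg, lying right side up). The bar runs along the lid's x: 72 mm long, 12 mm thick in y, 16 mm high. Below this point: plate's top 22 mm, plate's underside 26 mm, tongue's lower edge 44 mm. Axes are the lid's, z up. Either way round fits the box, lid's y along box's y. Fully home this point is 26 mm above the rim.
- lid_pad_a (a point): Top centre of the flat round grey press pad (24 mm across) on the lid, 45 mm from its middle toward the lid's +y end. The lid is an aluminium plate 112 (x) by 144 (y) by 4 mm; beneath it a black tongue, 18 mm deep, tapers inward and fits the box's mouth. Fully home the pad's top is 5.5 mm above the rim.
- lid_pad_b (a point): The same, 45 mm toward the lid's -y end. Set down on the box, the lid first rests on the two catch noses, its plate about 14 mm above the rim; each end must then be pressed with some 10 to 15 N until its catch snaps over.
- packet_center (a point): White cardboard packet of lens tissue, 50 (x) by 72 (y) by 28 mm high, 0.05 kg, lying flat on the bench; the point is its centre, 14 mm up.
- flux_jar: Bystander: small round jar with a black screw lid, 41 mm across, 37 mm high; origin at the centre of its underside. To be left alone.
- lens_mount: Bystander: lens in a black ring on a short post and foot, 26 by 40 by 79 mm high; origin at the centre of its underside. To be left alone.

How it is judged:
By the outcome, as a careful person would: the job done as asked, in the order asked, and still so for the second after the job is handed in, with the robot touching nothing.
It also fails if it takes over 69 s, if anything falls off the work surface, if the arm or the gripper's body presses on something with over 40 N, if the wrist force passes 120 N, or if a joint passes its speed limit or range.

## Working session

There is one attempt and no reset: what is moved stays moved. The work goes in short steps, Python scripts to look and compute and a shell command to move; the robot and the scene stay as the last step left them, time stands still between calls to the robot, and variables do not carry over. Pictures are saved under pics/ and viewed, at most 10 in all, crops included, and the job is handed in when it is done.

```bash
ls; mkdir -p pics; python3 - <<'E'
from rig import status, eyes
import cv2,numpy as np
s=status.get_state();print(s['clock'],s['ee_pos'],np.round(s['eef_rot'],3).tolist(),s['opening'])
a=eyes.camera('top');b=eyes.camera('scene')
cv2.imwrite('pics/top.png',a);cv2.imwrite('pics/scene.png',b)
for n in('top','scene','wrist'):
  p=eyes.camera_params(n);print(n,p['fx'],p['cx'],p['cy'],p['k1'],np.round(p['camera_from_world'],3).tolist())
E
```

```text
pics
0.0 [ 275.94928724 -560.23862605  247.5269856 ] [[0.897, 0.442, -0.001], [0.442, -0.897, 0.001], [-0.0, -0.002, -1.0]] 85.20147438227632
top 466.6486223587648 327.39533297898157 200.42351626950295 -0.03136103198248462 [[0.011, -1.0, 0.003, -9.19], [-0.988, -0.012, -0.155, 608.307], [0.155, -0.001, -0.988, 1205.501], [0.0, 0.0, 0.0, 1.0]]
scene 439.7699079373598 325.14379305591683 198.95237927619144 0.03482596289941825 [[-0.51, -0.86, 0.011, 333.247], [-0.561, 0.322, -0.763, 396.15], [0.652, -0.395, -0.647, 888.606], [0.0, 0.0, 0.0, 1.0]]
wrist 292.2480983952337 319.3020623073222 197.8785633224974 -0.012876041465948129 [[0.442, -0.897, -0.002, -623.472], [-0.853, -0.422, 0.307, -40.745], [-0.276, -0.134, -0.952, 380.701], [0.0, 0.0, 0.0, 1.0]]
```

View pics/top.png

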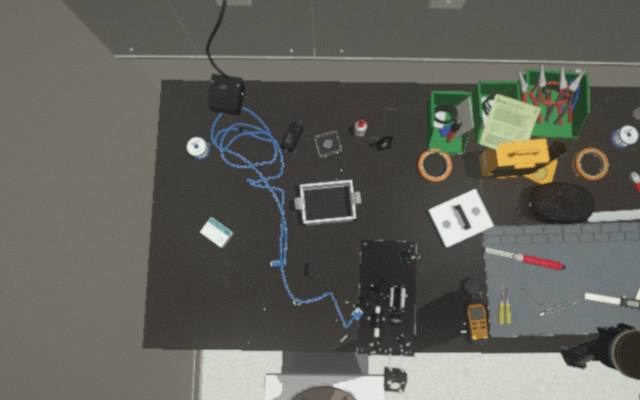

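View pics/scene.png

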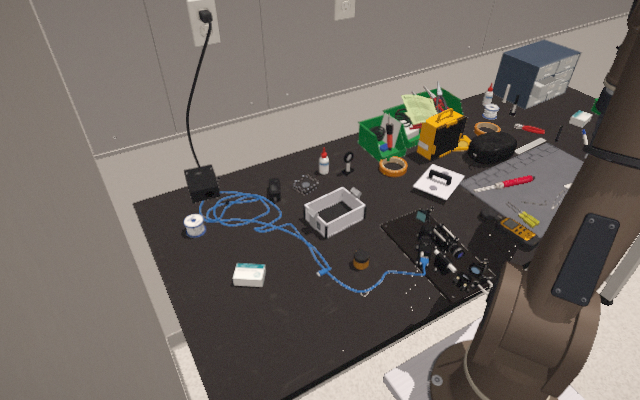

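The top view shows the box at (327,202), the lid at (461,218), the packet at (216,232), the jar at (311,270) and the lens mount at (383,143). The scene view shows the same layout, with the packet at (250,275) and the lid right side up.

```bash
cat > h.py <<'E'
import numpy as np,cv2
from rig import status,eyes
def cast(p,uv,z):
    """pixels (n,2) -> world points on plane z"""
    K=np.array([[p['fx'],0,p['cx']],[0,p['fy'],p['cy']],[0,0,1.]])
    d=cv2.undistortPoints(np.array(uv,float).reshape(-1,1,2),K,np.array([p['k1'],0,0,0.]),None,None).reshape(-1,2)
    T=np.array(p['camera_from_world']);R=T[:3,:3];c=-R.T@T[:3,3]
    r=np.c_[d,np.ones(len(d))]@R
    return c+r*((z-c[2])/r[:,2])[:,None]
def proj(p,P):
    T=np.array(p['camera_from_world']);c=np.atleast_2d(P)@T[:3,:3].T+T[:3,3]
    s=c[:,:2]/c[:,2:];s=s*(1+p['k1']*(s**2).sum(1))[:,None]
    return s*[p['fx'],p['fy']]+[p['cx'],p['cy']]
def rect(p,m,z):
    """min-area rectangle on plane z of largest blob in mask -> centre, long-side heading, sizes"""
    cs=cv2.findContours(m.astype(np.uint8),cv2.RETR_EXTERNAL,cv2.CHAIN_APPROX_NONE)[0]
    c=max(cs,key=cv2.contourArea);w=cast(p,c.reshape(-1,2),z)[:,:2]
    b=cv2.boxPoints(cv2.minAreaRect(w.astype(np.float32)))
    e=[b[1]-b[0],b[2]-b[1]];l=max(e,key=np.linalg.norm)
    return b.mean(0),np.degrees(np.arctan2(l[1],l[0]))%180,sorted(np.linalg.norm(e,axis=1))
def roi(m,x0,y0,x1,y1):
    o=np.zeros_like(m);o[y0:y1,x0:x1]=m[y0:y1,x0:x1];return o
E
python3 - <<'E'
from h import *
a=cv2.imread('pics/top.png');g=a.max(2);p=eyes.camera_params('top')
for n,t,r,z in(('packet',120,(195,212,240,255),28),('lid',120,(420,180,500,250),4+18),('box',95,(300,172,357,232),53),('boxall',95,(285,172,370,232),53)):
    c,h,s=rect(p,roi(g>t,*r),z);print(n,np.round(c,1),round(h,1),np.round(s,1))
for n,uv,z in(('jar',(311,270),37),('lens',(383,143),60),('c1',(299,203),72),('c2',(357,199),72)):print(n,cast(p,[uv],z).round(1))
k=lambda x0,y0,x1,y1:cv2.resize(a[y0:y1,x0:x1],(400,300),interpolation=cv2.INTER_CUBIC)
cv2.imwrite('pics/c1.png',np.vstack([np.hstack([k(285,172,365,232),k(425,185,505,245)]),np.hstack([k(180,202,260,262),k(280,240,360,300)])]))
E
```

```text
packet [521.5 298.1] 55.8 [53.1 78.3]
lid [ 543.7 -384. ] 24.6 [157.3 178. ]
box [605.9  -4.3] 96.1 [115.6 153.7]
boxall [605.2  -2.5] 97.1 [115.6 178. ]
jar [[423.1  39.2  37. ]]
lens [[ 765.9 -151.2   60. ]]
c1 [[596.8  72.5  72. ]]
c2 [[609.2 -80.   72. ]]
```

View pics/c1.png

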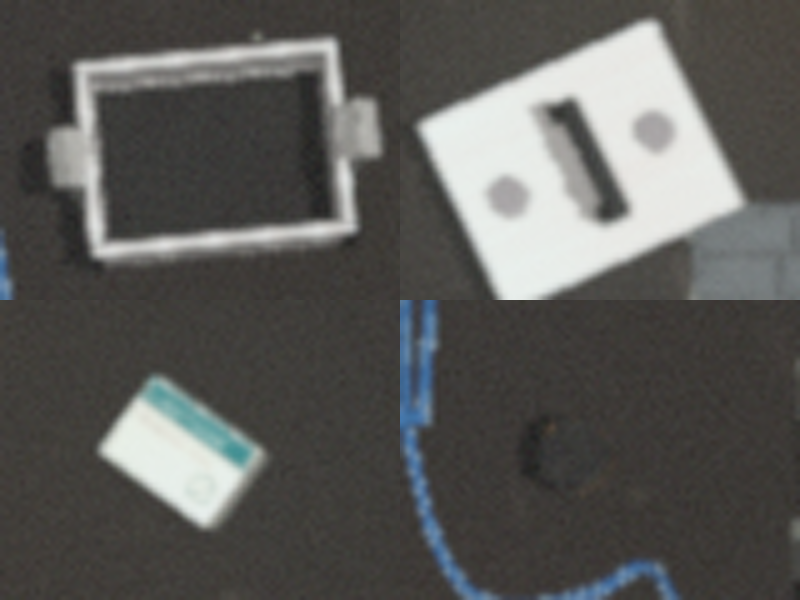

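The crops show the box mouth with a catch at each end, the lid right side up with its handle and pads, the packet on its own and the jar clear of it. I'll start toward the packet.

```bash
cat >> h.py <<'E'
def go(x,y,z,head):
    """remaining travel to TCP target, tool-down, tool x at heading; in tool axes, move units; turn separately"""
    s=status.get_state();R=np.array(s['eef_rot']);d=np.array([x,y,z])-s['ee_pos']
    h=np.degrees(np.arctan2(R[1,0],R[0,0]));c,si=np.cos(np.radians(head)),np.sin(np.radians(head))
    T=np.array([[c,si,0],[si,-c,0],[0,0,-1.]])
    from scipy.spatial.transform import Rotation as Ro
    rv=Ro.from_matrix(R.T@T).as_rotvec(degrees=True)
    print('t',round(s['clock'],2),'pos',s['ee_pos'].round(1) if hasattr(s['ee_pos'],'round') else s['ee_pos'],'head',h.round(1),'open',round(s['opening'],1),'grip',round(s['grip_force'],1),'F',np.round(s['contact_force'],1))
    print(' shift in present axes',(R.T@d/40).round(3),' turn',(rv/45).round(3),' shift in final axes',(T.T@d/40).round(3),'q7',s['q'][6],'q1',s['q'][0])
E
python3 - <<'E'
from h import *
a=cv2.imread('pics/top.png');g=a.min(2);p=eyes.camera_params('top')
for t in(150,180):
    c,h,s=rect(p,roi(g>t,420,180,500,255),22);print(np.round(c,1),round(h,1),np.round(s,1))
    m=roi(g>t,420,180,500,255);
hd=cast(p,[(425+508/5-80,185+198/5),(425+655/5-80,185+132/5)],20.5);print(hd.round(1))
E
python3 -m handwheel '[0.88,-0.97,0,0,0,0,1, 0.88,-0.97,0,0,0,0,1, 0.88,-0.97,0,0,0,0,1, 0.88,-0.97,0,0,0,0,1, 0.88,-0.97,0,0,0,0,1]'
python3 -c "
from h import *
go(521.5,298,150,55.8)"
```

```text
[ 569.6 -367.3] 114.4 [114.5 146.2]
[ 569.7 -367.5] 114.3 [111.8 144.4]
[[ 549.7 -328.2   20.5]
 [ 586.9 -410.3   20.5]]
clock: 0.72
ee_pos: [348.5, -307.1, 248.2]
eef_rot: [[0.897, 0.442, -0.0], [0.442, -0.897, 0.0], [-0.0, -0.0, -1.0]]
contact_force: [0.7, 0.7, 0.2]
opening: 85.4
grip_force: 0.0
t 0.72 pos [ 348.5 -307.1  248.2] head 26.2 open 85.4 grip 0.0 F [0.7 0.7 0.2]
 shift in present axes [ 10.565 -11.658   2.454]  turn [-0.     0.    -0.657]  shift in final axes [14.942 -4.926  2.454] q7 -30.232415082623984 q1 39.402446103928874
```

```bash
M="python3 -m handwheel"
python3 -m handwheel '[0.88,-0.97,0,0,0,0,1, 0.88,-0.97,0,0,0,0,1, 0.88,-0.97,0,0,0,0,1, 0.88,-0.97,0,0,0,0,1, 0.88,-0.97,0,0,0,0,1]' >/dev/null
python3 -m handwheel '[0.88,-0.97,0,0,0,0,1, 0.88,-0.97,0,0,0,0,1, 0.88,-0.97,0.3,0,0,0,1, 0.88,-0.97,0.5,0,0,0,1, 0.88,-0.97,0.5,0,0,0,1]' >/dev/null
python3 -m handwheel '[0.88,-0.97,0.5,0,0,0,1, 0.88,-0.97,0.3,0,0,0,1, 0,0,0,0,0,-0.22,1, 0,0,0,0,0,-0.22,1, 0,0,0,0,0,-0.22,1]' >/dev/null
python3 -m handwheel '[0,0,0,0,0,0,1,0,0,0,0,0,0,1,0,0,0,0,0,0,1,0,0,0,0,0,0,1,0,0,0,0,0,0,1]' >/dev/null
python3 - <<'E'
from h import *
p=eyes.camera_params('wrist');w=eyes.camera('wrist');cv2.imwrite('pics/w1.png',w)
print(proj(p,[[521.5,298,28]]))
c,h,s=rect(p,w.min(2)>130,28);print(c,h,s)
go(521.5,298,22,55.8)
E
```

```text
[[318.49008729 189.98201928]]
[142.75345 344.95648] 11.394896 [np.float32(96.06382), np.float32(220.93259)]
t 3.27 pos [521.5 295.5 164.3] head 55.9 open 85.4 grip 0.0 F [-0.4  0.5 -0.4]
 shift in present axes [ 0.051 -0.036  3.559]  turn [ 0.    -0.     0.002]  shift in final axes [ 0.051 -0.036  3.559] q7 -85.61116302190703 q1 -12.602853890896837
```

View pics/w1.png

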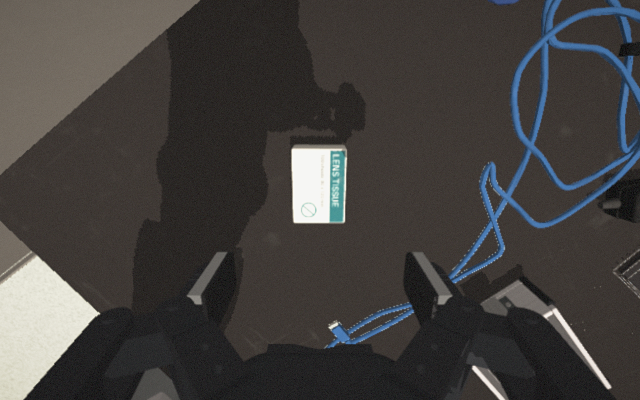

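The wrist view shows the packet at about (319,184), its long side lined up with tool x, between and ahead of the fingers.

```bash
python3 - <<'E'
from h import *
p=eyes.camera_params('wrist');w=cv2.imread('pics/w1.png')
c,h,s=rect(p,roi(w.max(2)>115,270,125,370,240),28);print(c,h,s)
go(c[0],c[1],22,h)
E
```

```text
[523.7954  301.51874] 55.79185 [np.float32(50.607136), np.float32(75.22847)]
t 3.27 pos [521.5 295.5 164.3] head 55.9 open 85.4 grip 0.0 F [-0.4  0.5 -0.4]
 shift in present axes [ 0.156 -0.038  3.559]  turn [ 0.    -0.     0.003]  shift in final axes [ 0.156 -0.038  3.559] q7 -85.61116302190703 q1 -12.602853890896837
```

```bash
python3 -m handwheel '[0.12,-0.04,0.9,0,0,0,1, 0,0,0.9,0,0,0,1, 0,0,0.9,0,0,0,1, 0,0,0.6,0,0,0,1, 0,0,0.26,0,0,0,1]' 
python3 -m handwheel '[0,0,0,0,0,0,-0.2, 0,0,0,0,0,0,-0.2, 0,0,0,0,0,0,-0.2, 0,0,0,0,0,0,-0.2, 0,0,0,0,0,0,-0.2]' 25
python3 -c "
from h import *
go(605,-3,130,5)"
```

```text
clock: 3.9
ee_pos: [522.3, 299.9, 20.5]
eef_rot: [[0.56, 0.828, -0.002], [0.828, -0.56, -0.001], [-0.002, -0.001, -1.0]]
contact_force: [-0.0, -0.5, 0.3]
opening: 85.6
grip_force: 0.0
clock: 4.53
ee_pos: [523.6, 300.9, 23.1]
eef_rot: [[0.56, 0.828, 0.002], [0.828, -0.56, 0.001], [0.002, 0.001, -1.0]]
contact_force: [-1.0, -0.2, 7.0]
opening: 49.7
grip_force: 27.3
t 4.53 pos [523.6 300.9  23.1] head 55.9 open 49.7 grip 27.3 F [-1.  -0.2  7. ]
 shift in present axes [-5.146  5.946 -2.676]  turn [ 0.    -0.003  1.132]  shift in final axes [ 1.366  7.745 -2.672] q7 -92.01583759774523 q1 -16.667785648681544
```

```bash
python3 -m handwheel '[0,0,-0.5,0,0,0,-0.2, 0,0,-0.9,0,0,0,-0.2, 0,0,-0.9,0,0,0,-0.2, 0,0,-0.9,0,0,0,-0.2, 0,0,-0.5,0,0,0.2,-0.2]' >/dev/null
python3 -m handwheel '[0,0,-0.3,0,0,0.226,-0.2, 0,0,0,0,0,0.226,-0.2, 0,0,0,0,0,0.226,-0.2, 0,0,0,0,0,0.226,-0.2, 0,0.9,0,0,0,0.028,-0.2]' >/dev/null
python3 -m handwheel '[0,0.9,0,0,0,0,-0.2, 0,0.95,0,0,0,0,-0.2, 0,0.95,0,0,0,0,-0.2, 0,0.95,0,0,0,0,-0.2, 0,0.95,0,0,0,0,-0.2]' >/dev/null
python3 -m handwheel '[0,0.95,0,0,0,0,-0.2, 0,0.9,0,0,0,0,-0.2, 0,0.3,0,0,0,0,-0.2, 0,0,0,0,0,0,-0.2, 0,0,0,0,0,0,-0.2]' >/dev/null
python3 - <<'E'
from h import *
p=eyes.camera_params('wrist');w=eyes.camera('wrist');cv2.imwrite('pics/w2.png',w)
go(605,-3,130,5)
T=np.array(p['camera_from_world']);print(-T[:3,:3].T@T[:3,3])
E
```

```text
t 7.08 pos [550.5  -6.5 182.2] head 5.1 open 49.4 grip 26.4 F [ 0.3  1.5 -1. ]
 shift in present axes [1.364 0.035 1.304]  turn [-0.001 -0.     0.003]  shift in final axes [1.364 0.031 1.304] q7 -97.79761268274211 q1 8.295043383730883
[628.37166356   0.79667181 308.27996569]
```

View pics/w2.png

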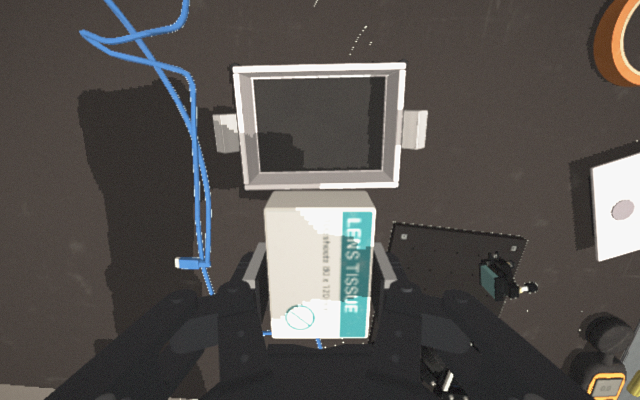

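The wrist view shows the box mouth, rim outer corners near (234,67), (405,63), (399,187) and (245,189), and the packet held at (320,265).

```bash
python3 - <<'E'
from h import *
p=eyes.camera_params('wrist');w=cv2.imread('pics/w2.png');g=cv2.cvtColor(w,cv2.COLOR_BGR2GRAY)
c=np.array([(234,68),(405,63),(399,187),(245,189)],np.float32).reshape(-1,1,2)
c=cv2.cornerSubPix(g,c,(4,4),(-1,-1),(3,30,.01)).reshape(-1,2);print(c.round(1).tolist())
P=cast(p,c,53)[:,:2];print(P.round(1).tolist(),P.mean(0))
e=[P[1]-P[0],P[2]-P[1],P[3]-P[2],P[0]-P[3]]
print([(round(np.linalg.norm(v),1),round(np.degrees(np.arctan2(v[1],v[0]))%180,1)) for v in e])
cv2.imwrite('pics/_x.png',g)
m=P.mean(0);go(m[0],m[1],130,5)
E
```

```text
[[231.6999969482422, 66.5], [405.6000061035156, 62.5], [398.1000061035156, 186.1999969482422], [244.3000030517578, 189.3000030517578]]
[[650.7, 73.9], [666.2, -64.7], [564.0, -76.3], [548.5, 62.5]] [607.32943022  -1.12617988]
[(np.float64(139.5), np.float64(96.4)), (np.float64(102.8), np.float64(6.4)), (np.float64(139.7), np.float64(96.4)), (np.float64(102.8), np.float64(6.4))]
t 7.08 pos [550.5  -6.5 182.2] head 5.1 open 49.4 grip 26.4 F [ 0.3  1.5 -1. ]
 shift in present axes [ 1.426 -0.006  1.304]  turn [-0.001 -0.     0.003]  shift in final axes [ 1.426 -0.01   1.304] q7 -97.79761268274211 q1 8.295043383730883
```

```bash
python3 -m handwheel '[0.72,0,0,0,0,-0.029,-0.2, 0.7,-0.01,0,0,0,0,-0.2, 0,0,0.5,0,0,0,-0.2, 0,0,0.8,0,0,0,-0.2, 0,0,0.2,0,0,0,-0.2]' >/dev/null
python3 -c "
from h import *
go(607.3,-1.1,29.5,6.4)"
```

```text
t 7.7 pos [605.7  -1.1 120.1] head 6.4 open 49.6 grip 26.4 F [ 0.4  0.3 -0.2]
 shift in present axes [0.047 0.006 2.264]  turn [-0.001  0.005  0.   ]  shift in final axes [0.039 0.004 2.265] q7 -98.35259355152671 q1 6.302267514378325
```

```bash
python3 -m handwheel '[0.02,0,0.7,0,0,0,-0.2, 0,0,0.7,0,0,0,-0.2, 0,0,0.5,0,0,0,-0.2, 0,0,0.3,0,0,0,-0.2, 0,0,0.05,0,0,0,-0.2]'
python3 -m handwheel '[0,0,0,0,0,0,-0.2, 0,0,0,0,0,0,0.6, 0,0,0,0,0,0,0.6, 0,0,0,0,0,0,0.6, 0,0,0,0,0,0,0.6]'
python3 -m handwheel '[0,0,-0.4,0,0,0,0.6, 0,0,-0.8,0,0,0,0.6, 0,0,-1,0,0,0,0.6, 0,0,-1,0,0,0,0.6, -0.7,0,-1,0,0,0,0.8]' >/dev/null
python3 - <<'E'
from h import *
w=eyes.camera('wrist');cv2.imwrite('pics/w3.png',w)
go(569.5,-367.8,200,24.3)
E
```

```text
clock: 8.32
ee_pos: [607.9, -1.9, 31.9]
eef_rot: [[0.994, 0.11, -0.0], [0.11, -0.994, 0.0], [-0.0, -0.0, -1.0]]
contact_force: [-0.6, -0.2, -0.1]
opening: 49.2
grip_force: 26.4
clock: 8.95
ee_pos: [608.0, -2.4, 32.0]
eef_rot: [[0.994, 0.11, 0.0], [0.11, -0.994, -0.0], [0.0, 0.0, -1.0]]
contact_force: [1.0, 0.2, 0.4]
opening: 68.3
grip_force: 0.0
t 9.62 pos [579.2  -5.2 207.4] head 6.3 open 76.9 grip 0.0 F [-2.   1.3  1.9]
 shift in present axes [-1.238  8.983  0.185]  turn [ 0.002 -0.007 -0.4  ]  shift in final axes [-3.951  8.161  0.185] q7 -96.36627006402503 q1 8.171017320841166
```

View pics/w3.png

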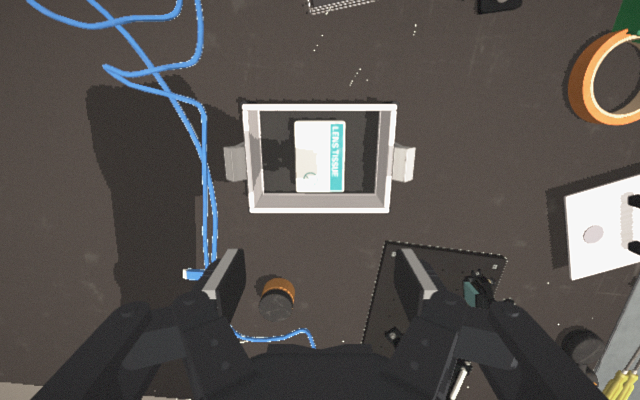

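The packet lies flat in the box at (320,157). On to the lid.

```bash
python3 -m handwheel '[-0.13,0.9,0,0,0,0,0.8, -0.13,0.9,0,0,0,0,0.8, -0.12,0.9,0,0,0,0,0.8, -0.12,0.9,0,0,0,0,0.8, -0.12,0.9,0,0,0,0,0.8]' >/dev/null
python3 -m handwheel '[-0.13,0.9,0,0,0,0,0.8, -0.13,0.9,0,0,0,0,0.8, -0.12,0.9,0,0,0,0,0.8, -0.12,0.9,0,0,0,0,0.8, -0.12,0.85,0,0,0,-0.2,0.8]' >/dev/null
python3 -m handwheel '[0,0,0,0,0,-0.2,0.8, 0,0,0,0,0,0,0.8, 0,0,0,0,0,0,0.8, 0,0,0,0,0,0,0.8, 0,0,0,0,0,0,0.8]' >/dev/null
python3 - <<'E'
from h import *
p=eyes.camera_params('wrist');w=eyes.camera('wrist');cv2.imwrite('pics/w4.png',w)
c,h,s=rect(p,roi(w.min(2)>150,180,90,480,300),22);print(c,h,s)
go(569.5,-367.8,38,24.3)
E
```

```text
[ 571.3053 -366.6822] 114.5511 [np.float32(112.19414), np.float32(143.8677)]
t 11.55 pos [ 570.1 -366.3  200.1] head 24.3 open 76.7 grip 0.0 F [-0.7 -0.1  0.1]
 shift in present axes [-0.029  0.027  4.051]  turn [ 0.  0. -0.]  shift in final axes [-0.029  0.027  4.051] q7 -45.81485877663354 q1 38.83425805183703
```

View pics/w4.png

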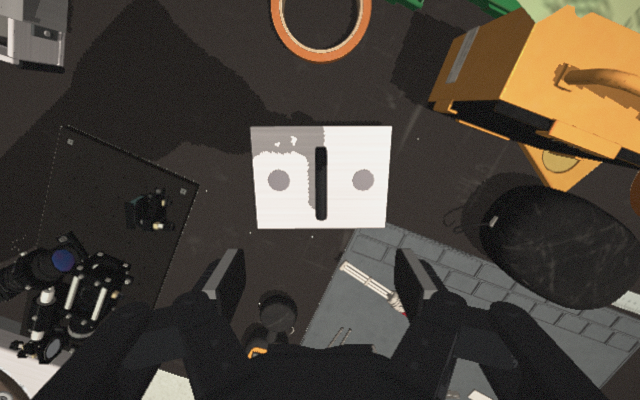

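The lid is square to the tool, with the handle bar at (321,183) and the pads at (279,180) and (363,180).

```bash
python3 -m handwheel '[0.02,0.02,0.9,0,0,-0.005,-0.3, 0,0,0.9,0,0,0,-0.3, 0,0,0.9,0,0,0,-0.3, 0,0,0.6,0,0,0,-0.3, 0,0,0.4,0,0,0,-0.3]' 
python3 -m handwheel '[0,0,0,0,0,0,-0.3, 0,0,0,0,0,0,-0.3, 0,0,0,0,0,0,-0.9, 0,0,0,0,0,0,-0.9, 0,0,0,0,0,0,-0.9]' 60
python3 -m handwheel '[0,0,0,0,0,0,-0.9, 0,0,0,0,0,0,-0.9, 0,0,0,0,0,0,-0.9, 0,0,0,0,0,0,-0.9, 0,0,0,0,0,0,-0.9]'

```

```text
clock: 12.18
ee_pos: [570.7, -366.8, 50.6]
eef_rot: [[0.91, 0.415, -0.001], [0.415, -0.91, 0.0], [-0.001, -0.001, -1.0]]
contact_force: [0.4, -0.4, 0.9]
opening: 29.9
grip_force: 0.0
clock: 12.8
ee_pos: [571.8, -367.5, 53.3]
eef_rot: [[0.91, 0.415, 0.002], [0.415, -0.91, -0.001], [0.001, 0.002, -1.0]]
contact_force: [-0.9, 0.2, 6.0]
opening: 10.2
grip_force: 61.1
clock: 13.42
ee_pos: [571.8, -367.5, 53.3]
eef_rot: [[0.91, 0.415, 0.002], [0.415, -0.91, -0.001], [0.001, 0.002, -1.0]]
contact_force: [-0.4, -0.3, 7.7]
opening: 10.4
grip_force: 61.1
```

```bash
python3 -m handwheel '[0,0,-0.3,0,0,0,-0.9, 0,0,-0.4,0,0,0,-0.9, 0,0,-0.5,0,0,0,-0.9, 0,0,0,0,0,0,-0.9, 0,0,0,0,0,0,-0.9]' 
python3 - <<'E'
from h import *
w=eyes.camera('wrist');cv2.imwrite('pics/w5.png',w)
go(607.3,-1.1,150,6.4)
E
```

```text
clock: 14.05
ee_pos: [570.9, -367.1, 99.9]
eef_rot: [[0.91, 0.415, -0.0], [0.415, -0.91, -0.0], [-0.0, 0.0, -1.0]]
contact_force: [0.1, -0.4, -1.2]
opening: 10.7
grip_force: 60.1
t 14.1 pos [ 570.6 -367.    99.4] head 24.5 open 10.1 grip 60.1 F [-0.2 -1.  -0.8]
 shift in present axes [ 4.629 -7.943 -1.262]  turn [-0.001  0.001  0.402]  shift in final axes [ 1.931 -8.988 -1.264] q7 -47.40690203896325 q1 38.33169331209494
```

View pics/w5.png

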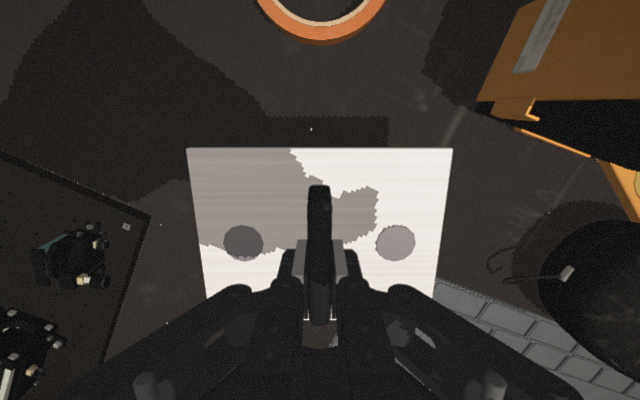

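The lid hangs level from the handle bar, its far corners at (187,149) and (453,149). I'll work out the lid's offset in the tool frame and carry it over.

```bash
python3 - <<'E'
from h import *
s=status.get_state();p=eyes.camera_params('wrist')
g=cv2.imread('pics/w5.png',0)
c=cv2.cornerSubPix(g,np.array([[[187,149]],[[453,149]]],np.float32),(4,4),(-1,-1),(3,30,.01)).reshape(-1,2)
P=cast(p,c,s['ee_pos'][2]-31.3);R=np.array(s['eef_rot'])
print(c,((P-s['ee_pos'])@R).round(1))
a=cv2.imread('pics/w3.png',0)
E
python3 -m handwheel '[0,0,-0.6,0,0,0,-0.9, 0,0,-0.6,0,0,0.2,-0.9, 0,0,-0.5,0,0,0.2,-0.9, 0.19,-0.6,0,0,0,0,-0.9, 0.19,-0.9,0,0,0,0,-0.9]' >/dev/null
python3 -m handwheel '[0.2,-0.9,0,0,0,0,-0.9, 0.2,-0.9,0,0,0,0,-0.9, 0.2,-0.9,0,0,0,0,-0.9, 0.2,-0.9,0,0,0,0,-0.9, 0.2,-0.9,0,0,0,0,-0.9]' >/dev/null
python3 -m handwheel '[0.2,-0.9,0,0,0,0,-0.9, 0.2,-0.9,0,0,0,0,-0.9, 0.2,-0.7,0,0,0,0,-0.9, 0,-0.4,0,0,0,0,-0.9, 0,0,0,0,0,0,-0.9]' >/dev/null
python3 - <<'E'
from h import *
go(607.3,-1.1,102.3,6.4)
E
```

```text
[[185.46844 148.16382]
 [452.4115  148.1009 ]] [[ 55.7 -72.6  31.3]
 [ 55.9  70.8  31.2]]
t 15.97 pos [608.8  -3.5 167.5] head 6.6 open 10.4 grip 60.2 F [ 0.6 -0.7 -1.3]
 shift in present axes [-0.028 -0.065  1.63 ]  turn [-0.     0.001  0.005]  shift in final axes [-0.03  -0.065  1.63 ] q7 -96.0432098742578 q1 5.997820357914006
```

```bash
python3 -m handwheel '[-0.025,-0.043,0.4,0,0,0.005,-0.9, 0,0,0.5,0,0,0,-0.9, 0,0,0.35,0,0,0,-0.9, 0,0,0.2,0,0,0,-0.9, 0,0,0,0,0,0,-0.9]'
python3 - <<'E'
from h import *
p=eyes.camera_params('wrist');w=eyes.camera('wrist');
go(607.2,-2,102.3,6.4)
s=eyes.camera('scene');cv2.imwrite('pics/s2.png',np.hstack([cv2.resize(s[150:270,270:410],(700,600),interpolation=cv2.INTER_CUBIC)]))
E
```

```text
clock: 16.6
ee_pos: [607.9, -3.2, 109.3]
eef_rot: [[0.994, 0.109, -0.001], [0.109, -0.994, -0.0], [-0.001, 0.0, -1.0]]
contact_force: [-0.4, 0.1, -0.9]
opening: 10.4
grip_force: 60.2
t 16.65 pos [608.2  -3.  109.9] head 6.3 open 10.3 grip 60.2 F [-0.4  0.1 -1.1]
 shift in present axes [-0.023 -0.029  0.19 ]  turn [ 0.     0.    -0.003]  shift in final axes [-0.023 -0.029  0.19 ] q7 -97.71135361300337 q1 5.340159118441692
```

View pics/s2.png

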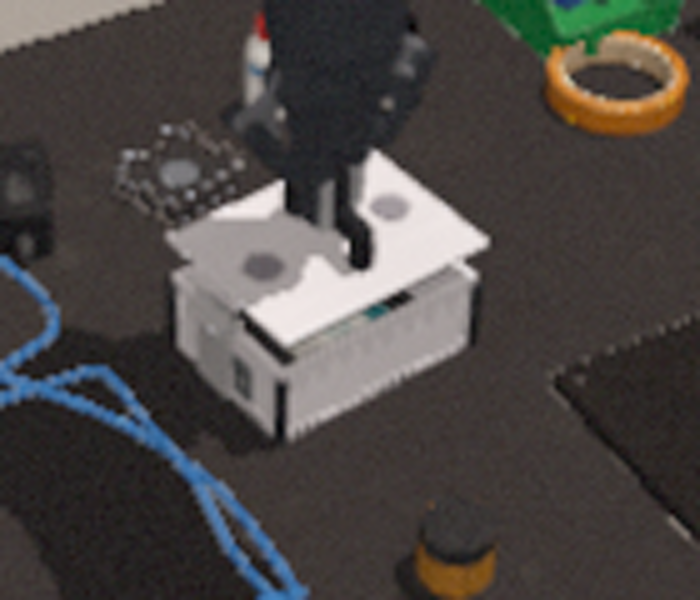

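The lid hovers squarely over the box with its tongue just about at the mouth. Lowering gently.

```bash
python3 -m handwheel '[-0.02,-0.028,0.05,0,0,0,-0.9, 0,0,0.05,0,0,0,-0.9, 0,0,0.05,0,0,0,-0.9, 0,0,0.04,0,0,0,-0.9, 0,0,0,0,0,0,-0.9]'
python3 -m handwheel '[0,0,0.03,0,0,0,-0.9, 0,0,0.03,0,0,0,-0.9, 0,0,0.03,0,0,0,-0.9, 0,0,0,0,0,0,-0.9, 0,0,0,0,0,0,-0.9]'
```

```text
clock: 17.32
ee_pos: [607.2, -1.7, 102.2]
eef_rot: [[0.994, 0.11, -0.0], [0.11, -0.994, 0.0], [-0.0, -0.0, -1.0]]
contact_force: [0.3, 0.7, -0.7]
opening: 10.6
grip_force: 60.1
clock: 17.95
ee_pos: [608.5, -1.6, 100.3]
eef_rot: [[0.994, 0.11, 0.003], [0.11, -0.994, 0.0], [0.003, 0.0, -1.0]]
contact_force: [-1.2, -0.8, 9.6]
opening: 10.4
grip_force: 61.7
```

The lid is resting on the catch noses (9.6 N). I'll release the handle, rise, shut the fingers and stand over the −y pad.

```bash
python3 -m handwheel '[0,0,-0.05,0,0,0,-0.3, 0,0,0,0,0,0,-0.3, 0,0,0,0,0,0,-0.3, 0,0,0,0,0,0,-0.3, 0,0,-0.2,0,0,0,-0.3]'
python3 -m handwheel '[0,0,-0.5,0,0,0,-0.3, 0,0,-0.7,0,0,0,-0.3, 0,0,-0.7,0,0,0,-1, 0,0.6,0,0,0,0,-1, 0,0,0,0,0,0,-1]' 60
python3 - <<'E'
from h import *
p=eyes.camera_params('wrist');w=eyes.camera('wrist');cv2.imwrite('pics/w6.png',w)
go(607.4,-1.1,115,6.4)
c,h,s=rect(p,roi(w.min(2)>150,100,60,560,330),71);print(c,h,s)
E
```

```text
clock: 18.58
ee_pos: [606.7, -1.8, 108.3]
eef_rot: [[0.994, 0.11, -0.002], [0.11, -0.994, -0.0], [-0.002, -0.0, -1.0]]
contact_force: [0.4, -1.2, 0.1]
opening: 29.7
grip_force: 0.0
clock: 19.2
ee_pos: [610.1, -28.0, 185.4]
eef_rot: [[0.994, 0.107, 0.001], [0.107, -0.994, -0.001], [0.001, 0.001, -1.0]]
contact_force: [0.5, 0.3, -0.7]
opening: 0.0
grip_force: 0.0
t 19.25 pos [609.8 -26.4 185. ] head 6.2 open 0.2 grip 0.0 F [-0.4  0.1 -0.2]
 shift in present axes [ 0.008 -0.636  1.751]  turn [ 0.    -0.    -0.005]  shift in final axes [ 0.011 -0.635  1.751] q7 -93.86048911570164 q1 8.049951887247037
[608.20166    -0.6316376] 96.129036 [np.float32(111.273), np.float32(143.73514)]
```

View pics/w6.png

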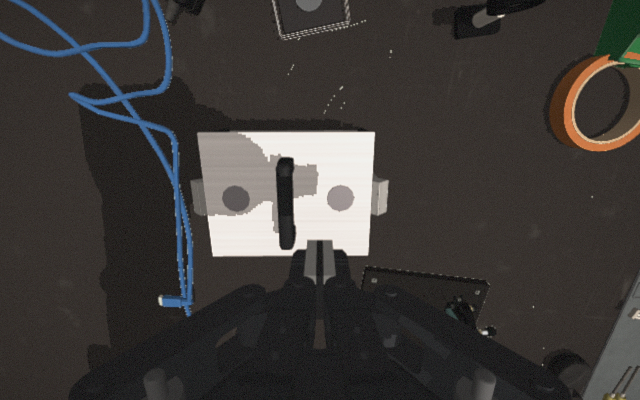

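The lid sits level on the noses, centred at (608,−1), with the right pad at (340,198) and the left pad at (236,198). Next I go down over the right pad in small steps.

```bash
python3 -m handwheel '[0.03,0.49,0.4,0,0,0,-1, 0,0,0.6,0,0,0,-1, 0,0,0.6,0,0,0,-1, 0,0,0.1,0,0,0,-1, 0,0,0,0,0,0,-1]' >/dev/null
python3 -c "
from h import *
go(613.1,-45.3,102,6.3)"
python3 -m handwheel '[0,0,0.06,0,0,0,-1, 0,0,0.06,0,0,0,-1, 0,0,0.06,0,0,0,-1, 0,0,0.06,0,0,0,-1, 0,0,0.06,0,0,0,-1]' | egrep 'ee_pos|force'
```

```text
t 19.88 pos [613.1 -45.3 116.3] head 6.3 open -0.0 grip 0.0 F [-0.5 -0.7  0.5]
 shift in present axes [0.    0.    0.358]  turn [-0.     0.001 -0.   ]  shift in final axes [0.    0.    0.358] q7 -93.29856629581909 q1 9.057691954779758
ee_pos: [613.2, -45.0, 104.6]
contact_force: [-0.0, -0.2, 0.1]
grip_force: 0.0
```

```bash
python3 -m handwheel '[0,0,0.06,0,0,0,-1, 0,0,0.06,0,0,0,-1, 0,0,0.06,0,0,0,-1, 0,0,0.06,0,0,0,-1, 0,0,0.06,0,0,0,-1]' | egrep 'ee_pos|force'
python3 -m handwheel '[0,0,0.04,0,0,0,-1, 0,0,0.04,0,0,0,-1, 0,0,0,0,0,0,-1, 0,0,0,0,0,0,-1, 0,0,0,0,0,0,-1]' | egrep 'ee_pos|force'
```

```text
ee_pos: [613.2, -45.0, 92.6]
contact_force: [-1.1, 0.5, 0.8]
grip_force: 0.0
ee_pos: [613.3, -45.0, 89.6]
contact_force: [0.2, 0.9, 0.2]
grip_force: 0.0
```

```bash
python3 -m handwheel '[0,0,0.04,0,0,0,-1, 0,0,0.04,0,0,0,-1, 0,0,0.04,0,0,0,-1, 0,0,0,0,0,0,-1, 0,0,0,0,0,0,-1]' | egrep 'ee_pos|force'
python3 -m handwheel '[0,0,0.04,0,0,0,-1, 0,0,0.04,0,0,0,-1, 0,0,0.04,0,0,0,-1, 0,0,0,0,0,0,-1, 0,0,0,0,0,0,-1]' | egrep 'ee_pos|force'
```

```text
ee_pos: [613.1, -45.1, 84.7]
contact_force: [0.9, -1.1, -1.0]
grip_force: 0.0
ee_pos: [613.2, -45.0, 79.9]
contact_force: [0.0, -0.2, 0.6]
grip_force: 0.0
```

```bash
python3 - <<'E'
from h import *
p=eyes.camera_params('wrist');w=eyes.camera('wrist');cv2.imwrite('pics/w7.png',w)
a=np.radians(6.3);X=np.array([np.cos(a),np.sin(a)]);Y=np.array([-np.sin(a),np.cos(a)]);C=np.array([608.2,-.6])
for z in(70,65,57):
    print(z,[proj(p,[*(C+56*X+s*72*Y),z]).round(1).tolist() for s in(1,-1)],'pads',[proj(p,[*(C+s*45*Y),z+1.5]).round(1).tolist() for s in(1,-1)])
m=roi(w.min(2)>130,0,0,640,400).astype(np.uint8)
cs=max(cv2.findContours(m,0,1)[0],key=cv2.contourArea);q=cv2.approxPolyDP(cs,4,True).reshape(-1,2);print(q.tolist())
# rows of the plate's far edge per column
for u in range(60,600,40):
    col=w[:300,u].min(1).astype(int);i=np.where(col>130)[0];print(u,i[:1],end=' ')
E
```

```text
70 [[[72.4, 154.3]], [[379.0, 154.1]]] pads [[[148.6, 261.6]], [[320.9, 262.0]]]
65 [[[80.6, 152.6]], [[377.0, 152.4]]] pads [[[153.8, 256.8]], [[320.8, 257.2]]]
57 [[[92.7, 150.1]], [[374.1, 149.9]]] pads [[[161.4, 249.8]], [[320.8, 250.1]]]
[[80, 153], [98, 233], [83, 239], [77, 232], [93, 286], [112, 283], [127, 341], [147, 339], [222, 296], [212, 214], [228, 190], [249, 193], [245, 228], [250, 283], [260, 284], [266, 292], [283, 286], [292, 253], [323, 231], [343, 240], [357, 288], [368, 291], [370, 283], [396, 278], [400, 231], [386, 239], [366, 231], [372, 228], [376, 148], [162, 146]]
60 [] 100 [152] 140 [151] 180 [146] 220 [146] 260 [0] 300 [122] 340 [146] 380 [236] 420 [] 460 [] 500 [] 540 [] 580 []
```

```bash
python3 -m handwheel '[0,0,0.04,0,0,0,-1, 0,0,0.04,0,0,0,-1, 0,0,0,0,0,0,-1, 0,0,0,0,0,0,-1, 0,0,0,0,0,0,-1]' | egrep 'ee_pos|force'
python3 - <<'E'
from h import *
w=cv2.imread('pics/w7.png').max(2)
for v in range(230,292,6):print(v,w[v,110:230:5].tolist())
E
```

```text
ee_pos: [613.5, -44.9, 78.0]
contact_force: [-4.1, 0.2, 13.4]
grip_force: 6.8
230 [220, 220, 219, 220, 221, 219, 221, 220, 221, 220, 221, 220, 222, 223, 222, 222, 223, 223, 223, 222, 224, 41, 39, 46]
236 [222, 224, 223, 223, 222, 222, 221, 222, 223, 214, 224, 222, 220, 221, 221, 221, 220, 221, 219, 221, 219, 82, 44, 44]
242 [217, 218, 218, 216, 218, 217, 131, 131, 130, 131, 132, 133, 188, 220, 220, 221, 220, 221, 221, 220, 220, 146, 47, 47]
248 [219, 220, 219, 220, 219, 130, 132, 129, 133, 132, 137, 133, 131, 138, 221, 221, 220, 219, 219, 219, 221, 223, 40, 50]
254 [218, 218, 218, 220, 220, 131, 128, 131, 130, 129, 134, 132, 130, 130, 220, 219, 219, 220, 220, 218, 218, 221, 44, 42]
260 [217, 218, 217, 217, 218, 127, 128, 131, 129, 131, 128, 132, 131, 130, 223, 220, 220, 220, 221, 219, 219, 220, 39, 44]
266 [216, 217, 217, 217, 218, 218, 131, 129, 131, 130, 130, 130, 133, 131, 224, 224, 223, 224, 223, 222, 222, 222, 41, 41]
272 [219, 219, 219, 218, 220, 220, 220, 139, 129, 130, 131, 133, 128, 223, 219, 219, 219, 217, 220, 218, 218, 218, 43, 44]
278 [179, 213, 215, 214, 214, 217, 214, 214, 216, 217, 219, 216, 219, 218, 218, 217, 217, 218, 218, 219, 217, 218, 94, 43]
284 [196, 220, 221, 220, 222, 222, 222, 221, 221, 220, 222, 222, 222, 223, 220, 221, 221, 222, 220, 221, 222, 222, 147, 42]
290 [222, 219, 217, 217, 216, 214, 215, 215, 216, 217, 217, 218, 215, 215, 216, 216, 216, 216, 218, 217, 218, 217, 220, 42]
```

```bash
python3 -m handwheel '[0,0,0.04,0,0,0,-1, 0,0,0.04,0,0,0,-1, 0,0,0,0,0,0,-1, 0,0,0,0,0,0,-1, 0,0,0,0,0,0,-1]' | egrep 'ee_pos|force'
python3 -m handwheel '[0,0,0.04,0,0,0,-1, 0,0,0.04,0,0,0,-1, 0,0,0,0,0,0,-1, 0,0,0,0,0,0,-1, 0,0,0,0,0,0,-1]' | egrep 'ee_pos|force'
```

```text
ee_pos: [614.0, -44.8, 75.6]
contact_force: [-5.3, -0.8, 19.8]
grip_force: 9.8
ee_pos: [614.0, -44.8, 75.4]
contact_force: [-17.9, -0.4, 50.4]
grip_force: 25.3
```

The −y end is hard home: 50 N at TCP 75.4, and 75.5 was expected. Now the +y pad.

```bash
python3 -m handwheel '[0,0,-0.5,0,0,0,-1, 0,0,-0.6,0,0,0,-1, 0,0,-0.6,0,0,0,-1, 0,-0.75,0,0,0,0,-1, 0,-0.75,0,0,0,0,-1]' | egrep 'ee_pos|force'
python3 -m handwheel '[0,-0.75,0,0,0,0,-1, 0,0,0.2,0,0,0,-1, 0,0,0.4,0,0,0,-1, 0,0,0.1,0,0,0,-1, 0,0,0,0,0,0,-1]' | egrep 'ee_pos|force'
python3 - <<'E'
from h import *
p=eyes.camera_params('wrist');w=eyes.camera('wrist').max(2).astype(int)
go(603.3,44.1,90,6.3)
for z in(71,65,58.5):print(z,proj(p,[[613.1,-45.3,z]]).round(1))
m=((w>100)&(w<185)).astype(np.uint8)
for c in cv2.findContours(m,1,1)[0]:
    A=cv2.contourArea(c)
    if 400<A<4000: (x,y),_=cv2.minEnclosingCircle(c);print(A,round(x),round(y),cv2.boundingRect(c))
E
```

```text
ee_pos: [606.7, 15.0, 138.7]
contact_force: [-0.2, -0.8, 0.3]
grip_force: 0.0
ee_pos: [603.1, 43.4, 109.5]
contact_force: [0.7, -0.7, 0.2]
grip_force: 0.0
t 26.23 pos [603.4  43.7 110. ] head 6.2 open -0.0 grip 0.0 F [0.1 0.5 0.8]
 shift in present axes [-0.    -0.011  0.501]  turn [ 0.     0.001 -0.002]  shift in final axes [-0.001 -0.011  0.501] q7 -102.30417713014795 q1 1.0183696258450374
71 [[464.2 236. ]]
65 [[459.8 232. ]]
58.5 [[455.3 227.8]]
742.0 322 226 (303, 210, 38, 29)
855.0 458 226 (440, 209, 36, 34)
1547.5 507 231 (482, 206, 47, 54)
1708.0 380 220 (365, 169, 30, 104)
873.5 200 164 (183, 134, 37, 62)
607.0 138 112 (109, 99, 58, 24)
```

```bash
python3 -m handwheel '[0,-0.01,0.12,0,0,0,-1, 0,0,0.12,0,0,0,-1, 0,0,0.1,0,0,0,-1, 0,0,0.08,0,0,0,-1, 0,0,0.06,0,0,0,-1]' | egrep 'ee_pos|force'
python3 -m handwheel '[0,0,0.05,0,0,0,-1, 0,0,0.05,0,0,0,-1, 0,0,0.05,0,0,0,-1, 0,0,0.04,0,0,0,-1, 0,0,0,0,0,0,-1]' | egrep 'ee_pos|force'
python3 -m handwheel '[0,0,0.04,0,0,0,-1, 0,0,0.04,0,0,0,-1, 0,0,0,0,0,0,-1, 0,0,0,0,0,0,-1, 0,0,0,0,0,0,-1]' | egrep 'ee_pos|force'
```

```text
ee_pos: [603.3, 44.9, 90.9]
contact_force: [-0.6, -0.2, -0.2]
grip_force: 0.0
ee_pos: [603.2, 44.9, 83.4]
contact_force: [-1.0, -0.9, 0.0]
grip_force: 0.0
ee_pos: [603.4, 44.8, 80.3]
contact_force: [0.2, -0.7, -0.8]
grip_force: 0.0
```

```bash
python3 -m handwheel '[0,0,0.04,0,0,0,-1, 0,0,0.04,0,0,0,-1, 0,0,0,0,0,0,-1, 0,0,0,0,0,0,-1, 0,0,0,0,0,0,-1]' | egrep 'ee_pos|force'
python3 -m handwheel '[0,0,0.04,0,0,0,-1, 0,0,0.04,0,0,0,-1, 0,0,0,0,0,0,-1, 0,0,0,0,0,0,-1, 0,0,0,0,0,0,-1]' | egrep 'ee_pos|force'
```

```text
ee_pos: [603.4, 44.9, 77.2]
contact_force: [0.6, -0.5, 0.2]
grip_force: 0.0
ee_pos: [603.5, 44.9, 75.6]
contact_force: [-6.6, -0.3, 18.0]
grip_force: 9.3
```

```bash
python3 -m handwheel '[0,0,0.04,0,0,0,-1, 0,0,0.03,0,0,0,-1, 0,0,0,0,0,0,-1, 0,0,0,0,0,0,-1, 0,0,0,0,0,0,-1]' | egrep 'ee_pos|force'
python3 -m handwheel '[0,0,-0.5,0,0,0,-1, 0,0,-0.9,0,0,0,-1, 0,0,-0.9,0,0,0,-1, 0,0.6,-0.5,0,0,0,-1, -0.5,0.5,0,0,0,0,-1]' | egrep 'ee_pos|force'
python3 -m handwheel '[-0.5,0,0,0,0,0,-1, 0,0,0,0,0,0,-1, 0,0,0,0,0,0,-1, 0,0,0,0,0,0,-1, 0,0,0,0,0,0,-1]' | egrep 'ee_pos|force'
python3 - <<'E'
from h import *
p=eyes.camera_params('wrist');w=eyes.camera('wrist');cv2.imwrite('pics/w8.png',w)
go(607.3,-1.1,90,6.3)
for z in(71,64,57):
    c,h,s=rect(p,roi(w.min(2)>150,100,30,560,330),z);print(z,c,h,s)
a=np.radians(6.3);Y=np.array([-np.sin(a),np.cos(a)]);C=np.array([608.2,-.6])
for z in(71,65,57):print(z,[proj(p,[*(C+s*45*Y),z+1.5]).round(1).tolist() for s in(1,-1)])
m=w.max(2);m=((m>100)&(m<190)).astype(np.uint8)
for c in cv2.findContours(m,1,1)[0]:
    A=cv2.contourArea(c);x,y,b,h=cv2.boundingRect(c)
    if A>150 and y>30 and y<330 and 100<x<540: M=cv2.moments(c);print(A,round(M['m10']/M['m00'],1),round(M['m01']/M['m00'],1),(x,y,b,h))
E
```

```text
ee_pos: [603.5, 44.9, 75.4]
contact_force: [-17.1, -3.0, 46.8]
grip_force: 23.3
ee_pos: [590.1, -1.5, 185.0]
contact_force: [0.1, 0.5, -0.9]
grip_force: 0.0
ee_pos: [568.8, -2.9, 183.0]
contact_force: [-0.3, 0.0, -0.3]
grip_force: 0.0
t 31.27 pos [568.7  -3.  182.9] head 6.3 open -0.3 grip 0.0 F [-0.1  0.3 -0.4]
 shift in present axes [0.965 0.058 2.323]  turn [-0.  0.  0.]  shift in final axes [0.965 0.058 2.323] q7 -96.26506976471538 q1 6.56689065555792
71 [611.40466    -1.8870087] 96.35162 [np.float32(105.89882), np.float32(135.55653)]
64 [610.37384  -2.12249] 96.35168 [np.float32(109.01488), np.float32(139.54533)]
57 [609.3429     -2.3579712] 96.35162 [np.float32(112.13105), np.float32(143.53409)]
71 [[[267.0, 153.9]], [[378.0, 154.0]]]
65 [[[268.3, 152.7]], [[376.6, 152.8]]]
57 [[[269.8, 151.2]], [[374.9, 151.3]]]
400.5 204.8 224.0 (201, 181, 8, 85)
528.5 376.7 150.0 (364, 137, 27, 27)
904.0 412.9 153.4 (398, 133, 30, 42)
4554.5 271.2 162.3 (219, 103, 107, 105)
603.5 185.8 105.5 (167, 85, 30, 52)
425.0 134.2 65.2 (108, 56, 48, 21)
```

```bash
python3 - <<'E'
from h import *
p=eyes.camera_params('wrist');w=cv2.imread('pics/w8.png').max(2)
a=np.radians(6.35);Y=np.array([-np.sin(a),np.cos(a)]);C=np.array([609.3,-2.4])
X=np.array([np.cos(a),np.sin(a)])
for s in(1,-1):
    print('side',s,'z72@87,92,97',[proj(p,[*(C+s*d*Y),72])[0].round(1).tolist() for d in(87,92,97)],'nose67.5@62.5',proj(p,[*(C+s*67.5*Y),62.5])[0].round(1),'plate edge',proj(p,[*(C+s*72*Y),57])[0].round(1))
    for dx in (-25,-8,0,8,25):
        u,v=proj(p,[*(C+s*80*Y+dx*X),68])[0].round().astype(int);print(dx,v,'cols from',u-26,w[v,u-26:u+26:2].tolist())
c=max(cv2.findContours(roi((cv2.imread('pics/w8.png').min(2)>150).astype(np.uint8),100,30,560,330),0,1)[0],key=cv2.contourArea)
print(cv2.approxPolyDP(c,3,True).reshape(-1,2).tolist())
for s in(1,-1):print([proj(p,[*(C+s*72*Y+d*X),57])[0].round(1).tolist() for d in(56,-56)])
E
```

```text
side 1 z72@87,92,97 [[217.7, 152.6], [211.6, 152.6], [205.5, 152.6]] nose67.5@62.5 [244.5 150.8] plate edge [240.9 149.8]
-25 181 cols from 205 [160, 145, 60, 36, 38, 36, 32, 39, 43, 35, 34, 38, 35, 41, 37, 34, 38, 35, 39, 78, 154, 156, 154, 155, 156, 154]
-8 161 cols from 203 [114, 38, 41, 36, 33, 41, 37, 40, 32, 107, 99, 104, 102, 100, 99, 102, 104, 106, 100, 101, 119, 158, 156, 156, 155, 154]
0 152 cols from 202 [33, 34, 38, 32, 34, 37, 39, 38, 34, 101, 105, 104, 102, 105, 96, 101, 104, 107, 102, 102, 113, 157, 154, 152, 154, 154]
8 142 cols from 201 [107, 35, 36, 37, 24, 26, 37, 38, 39, 107, 103, 102, 99, 110, 98, 103, 104, 105, 104, 102, 106, 154, 152, 151, 152, 154]
25 121 cols from 199 [157, 107, 38, 33, 40, 40, 36, 36, 42, 35, 40, 33, 36, 31, 36, 33, 33, 41, 37, 31, 180, 239, 237, 237, 237, 237]
side -1 z72@87,92,97 [[431.8, 152.7], [438.0, 152.7], [444.1, 152.7]] nose67.5@62.5 [404.7 150.8] plate edge [408.1 149.9]
-25 181 cols from 392 [238, 239, 239, 239, 239, 239, 234, 68, 57, 55, 53, 54, 55, 56, 56, 54, 55, 52, 54, 51, 54, 58, 51, 52, 52, 53]
-8 161 cols from 395 [238, 2
[... 178 characters left out ...]
, 136, 138, 170, 174, 179, 174, 139, 55, 58, 56, 55, 55, 55, 52, 54, 53, 52]
8 142 cols from 397 [239, 227, 152, 150, 140, 139, 138, 141, 142, 141, 139, 174, 175, 176, 177, 145, 52, 56, 53, 53, 55, 54, 57, 56, 51, 54]
25 121 cols from 399 [239, 238, 238, 238, 238, 240, 98, 47, 55, 56, 55, 53, 55, 52, 55, 52, 55, 50, 52, 55, 57, 52, 53, 59, 56, 52]
[[236, 81], [240, 129], [258, 143], [265, 137], [278, 138], [286, 149], [283, 163], [307, 159], [307, 106], [321, 103], [334, 112], [331, 198], [320, 199], [316, 188], [277, 196], [260, 194], [246, 205], [247, 210], [402, 210], [405, 171], [397, 164], [400, 136], [409, 133], [413, 81]]
[[235.3, 80.1], [245.9, 210.8]]
[[414.4, 80.1], [402.5, 210.9]]
```

```bash
python3 -c "
from rig import close_job
print(close_job())"
```

```text
the job is handed in; nothing more can be done
None
```

The packet lies flat in the box and the lid is home: the last wrist picture puts all four plate corners at the home height and both catches back at rest over its edge; I went nowhere near the jar or lens, and handed in at 31 s of the 69 s allowed.

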